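# Load the bottle vases onto their firing discs

### The job

Pick out the three narrow-necked bottle vases from the pots on the wooden ware board and stand each upright in the middle of its own firing disc on the kiln shelf: tallest vase on the widest disc, middle vase on the middle disc, smallest vase on the smallest disc. Load the tallest first, then the middle one, then the smallest, letting go of each before taking the next, and set each down gently rather than dropping it. Leave the other four pots (tumbler, mug, bowl, lidded jar) standing where they are.

Things in the scene. Friction and masses are not known exactly. Their poses are not given: they have to be found in the camera images.
- vase_tall: Terracotta bottle vase, 135 mm tall: round foot 58 mm across, widest 68 mm across at 50 mm height, a thin pale band there, straight narrow neck 32 mm in diameter over the top 34 mm, dark mouth. About 380 g (-30 to +40 %). Grip the neck. Its origin is the centre of its underside, z up; it starts upright on the fixed plywood ware board (400 x 380 mm, top 12 mm above the table).
- vase_mid: Terracotta bottle vase, 110 mm tall: round foot 48 mm across, widest 58 mm across at 37 mm height, a thin pale band there, straight narrow neck 28 mm in diameter over the top 34 mm, dark mouth. About 250 g (-30 to +40 %). Grip the neck. Its origin is the centre of its underside, z up; it starts upright on the fixed plywood ware board (400 x 380 mm, top 12 mm above the table).
- vase_small: Terracotta bottle vase, 85 mm tall: round foot 40 mm across, widest 48 mm across at 24 mm height, a thin pale band there, straight narrow neck 24 mm in diameter over the top 34 mm, dark mouth. About 150 g (-30 to +40 %). Grip the neck. Its origin is the centre of its underside, z up; it starts upright on the fixed plywood ware board (400 x 380 mm, top 12 mm above the table).
- disc_large: The widest of three flat round terracotta firing discs: 110 mm across, 10 mm thick. Fixed on the pale grey kiln shelf (a fixed slab 300 x 320 x 20 mm on the table). Its origin is the centre of its underside, 20 mm above the table; its flat top is 10 mm above its origin. z up, yaw does not matter. The discs differ only in size, and their places are shuffled.
- disc_mid: The middle-sized of three flat round terracotta firing discs: 92 mm across, 10 mm thick. Fixed on the pale grey kiln shelf (a fixed slab 300 x 320 x 20 mm on the table). Its origin is the centre of its underside, 20 mm above the table; its flat top is 10 mm above its origin. z up, yaw does not matter. The discs differ only in size, and their places are shuffled.
- disc_small: The smallest of three flat round terracotta firing discs: 75 mm across, 10 mm thick. Fixed on the pale grey kiln shelf (a fixed slab 300 x 320 x 20 mm on the table). Its origin is the centre of its underside, 20 mm above the table; its flat top is 10 mm above its origin. z up, yaw does not matter. The discs differ only in size, and their places are shuffled.
- tumbler: Loose terracotta cup without handle, wide open mouth 68 mm across, 80 mm tall; not to be moved. Its origin is the centre of its underside, z up; it starts upright on the fixed plywood ware board (400 x 380 mm, top 12 mm above the table).
- mug: Loose terracotta mug with a handle to its own +y, mouth 64 mm across, 68 mm tall, handle end up to 60 mm from the axis; not to be moved. Its origin is the centre of its underside, z up; it starts upright on the fixed plywood ware board (400 x 380 mm, top 12 mm above the table).
- bowl: Loose terracotta bowl, 88 mm across, 45 mm tall; not to be moved. Its origin is the centre of its underside, z up; it starts upright on the fixed plywood ware board (400 x 380 mm, top 12 mm above the table).
- jar: Loose squat terracotta lidded jar (lid fast to it) with a ball knob, 82 mm across, 78 mm tall over the knob; not to be moved. Its origin is the centre of its underside, z up; it starts upright on the fixed plywood ware board (400 x 380 mm, top 12 mm above the table).

How it is judged:
By the outcome, as a careful person would: the job done as asked, in the order asked, and still so for the second after the job is handed in, with the robot touching nothing.
It also fails if it takes over 99 s, if anything falls off the work surface, if the arm or the gripper's body presses on something with over 40 N, if the wrist force passes 120 N, or if a joint passes its speed limit or range.

### The arm

A 6-joint arm with a two-finger parallel gripper is mounted at the origin on the work surface. World frame = base frame: x ahead of the robot, y to its left, z up, the work surface at z = 0. Lengths are in m, angles in rad, forces in N, time in s.
With the tool pointing down it reaches from about 0.375 to 0.975 m from the base axis. Payload 3.8 kg.
Tool frame: the origin (TCP) lies midway between the tips of the shut fingers; the grasp point (between the pads) lies 19 mm behind it; z points along the fingers, y is the line along which they close (so a half turn about z gives the same grasp; the last joint's range is limited). The gripper opens to 85 mm and grips with 20 to 120 N. Pads are 22 mm wide; open, the fingers measure 114 mm over their backs; the gripper's body (76 mm by 85 mm) begins 54 mm behind the grasp point. The pads swing forward as they close: fully open they stand 13 mm farther back than shut.
Start: joints at [-1.314, 0.264, 1.604, -0, 1.274, -0.037], TCP at [0.195, -0.646, 0.231] pointing down, gripper open.
Joint ranges: [-2.63, 2.63], [-0.94, 2.18], [0.31, 2.57], [-1.31, 4.45], [0, 2.66], [-2.55, 2.55]. Speed limits (rad/s): [2.57, 2.57, 3.14, 3.14, 3.14, 3.14].

### API

Orientations are given as a rotation vector (axis times angle).
In Python, from workcell import bot, cams gives the robot as it stands.
- The arm moves only by the tool play_rows, never from a script. Its argument "rows" is a list of rows, each a list of 2 entries, a list of its own where there are three numbers: the shift along the tool's x, y, z scaled (see below), then the turn, a rotation vector about the tool's x, y, z scaled (see below). A call has 1 to 20 rows; each row is the pose to reach, as a shift and turn from the pose commanded when the call began, along the tool's axes at that moment; what a row does not reach only later rows make up. The controller multiplies each number of a shift by 250 mm and each number of a turn by 45 degrees. A row lasts 1/12 s, in which the tool goes at most 41.7 mm and 7.16 degrees, less where a joint would pass 70% of its speed; a pose out of reach is approached as far as the arm can. A call with a number of a shift or a turn outside -1 to 1 is refused whole. A call with a gripper value outside its range is refused whole. "claw" is the opening, from -1 (shut) to 1 (fully open), set as the call begins (left out, the last holds). The fingers move at their own pace and stop on an object; "newtons" is the grip in N (left out, the last holds). Time passes only in rows, so rows that repeat a pose let the fingers close. It gives the time, the measured TCP pose, the force, the opening and the grip force at its end, in the units of the state.
- bot.read_state(): the state, without advancing time (a new reading comes with each control period).
- cams.read_camera(name): name is "side" or "top"; returns a dict with "image" (480x640x3 uint8, red, green, blue), "K" (3x3 intrinsics, pixels), "T" (4x4, takes a point from camera to world coordinates). Camera axes: x right, y down, z forward; pixel columns grow to the right and rows downward; lengths in m; the calibration is good to about 2 mm. A picture is of the moment at which its call begins. There is no depth.
- bot.finish_job(): hands the job in; it is judged then, once.
The state is a dict: "time": time; "q": joint angles; "joint_vel": joint speeds; "joint_torque": joint torques, N m; "tool_pos": TCP position; "tcp_rot": TCP orientation; "wrist_force": force on the tool from outside, world axes, zero at the start; "torque": the same for the moment, N m; "width": opening from 0.0 (shut) to 1.0 (fully open); "grip_force": force on a finger pad.
Only numpy, scipy, OpenCV 4.12 (cv2) and the standard library are available. Lean on these libraries where they do the work, as an engineer would, in place of code of your own. Each camera call takes 0.05 s, during which the arm holds its last target. There are 200 camera calls.

## Working session

There is one attempt and no reset: what is moved stays moved. The work goes in short steps, Python scripts to look and compute and a tool call to move; the robot and the scene stay as the last step left them, time stands still between calls to the robot, and variables do not carry over. Pictures are saved under pics/ and viewed, at most 14 in all, crops included, and the job is handed in when it is done.

Besides the shell and the picture viewer there is one more tool, called after "Call:" as a command line: name --argument value ..., lists and objects as JSON in quotes. play_rows: Moves the arm, as the interface text tells. Its arguments: {"type":"object","properties":{"rows":{"type":"array","items":{"type":"array"}},"claw":{"type":"number"},"newtons":{"type":"number"}},"required":["rows"]}

```bash
mkdir -p pics; ls
python3 - <<'E'
from workcell import bot, cams
import cv2, numpy as np
np.set_printoptions(precision=4,suppress=True)
s=bot.read_state(); print({k:s[k] for k in('time','tool_pos','tcp_rot','width','wrist_force')})
for n in('top','side'):
    c=cams.read_camera(n); cv2.imwrite(f'pics/{n}0.png',c['image'][:,:,::-1]); print(n,c['K'],c['T'])
E
```

```text
pics
{'time': 0.0, 'tool_pos': array([ 0.1953, -0.6454,  0.23  ]), 'tcp_rot': array([-3.1055, -0.4595,  0.0004]), 'width': 0.9991786162489593, 'wrist_force': array([-0.2546, -0.5232, -0.9003])}
top [[451.8887   0.     315.262 ]
 [  0.     451.8887 232.0564]
 [  0.       0.       1.    ]] [[-0.0088 -0.9957  0.0925  0.4314]
 [-0.9999  0.0092  0.0043 -0.0135]
 [-0.0052 -0.0925 -0.9957  0.9322]
 [ 0.      0.      0.      1.    ]]
side [[611.8077   0.     324.2769]
 [  0.     611.8077 238.1926]
 [  0.       0.       1.    ]] [[-0.9617 -0.2046  0.1823  0.3116]
 [-0.274   0.7237 -0.6333  0.785 ]
 [-0.0023 -0.659  -0.7521  0.9878]
 [ 0.      0.      0.      1.    ]]
```

View pics/top0.png

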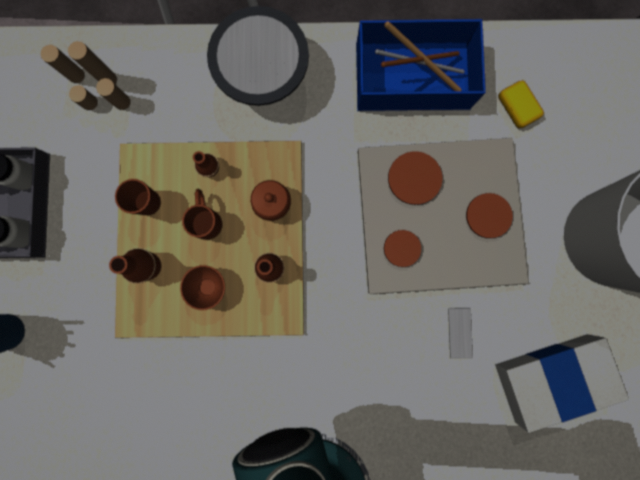

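View pics/side0.png

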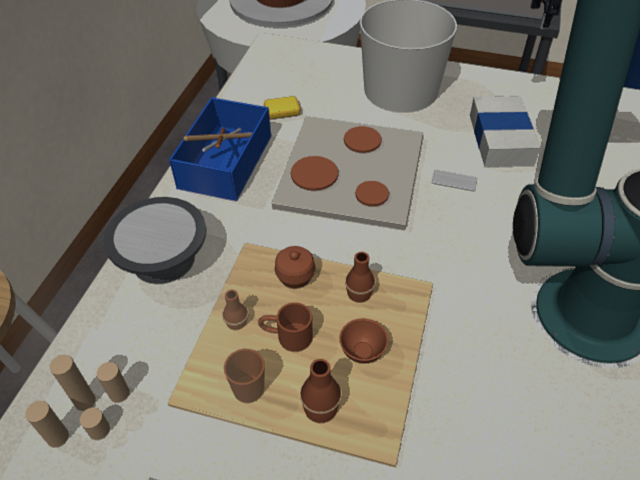

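Top view: the tall vase's mouth is near (120,264), the mid's near (266,266) and the small's near (200,158). The discs are at (415,178) large, (490,215) mid and (403,248) small. In the side view the mouths are near (320,367), (361,257) and (232,294). Next I'll measure them.

```bash
cat > h.py <<'E'
import cv2, numpy as np
from workcell import bot, cams
np.set_printoptions(precision=4,suppress=True)
def cast(c,uv,z):
    d=c['T'][:3,:3]@np.linalg.inv(c['K'])@np.array([*uv,1.]); o=c['T'][:3,3]
    return (o+d*(z-o[2])/d[2])[:2]
def proj(c,p):
    q=c['K']@(np.linalg.inv(c['T'])@np.array([*p,1.]))[:3]; return q[:2]/q[2]
def tri(ca,ua,cb,ub):
    A=[];b=[]
    for c,u in((ca,ua),(cb,ub)):
        d=c['T'][:3,:3]@np.linalg.inv(c['K'])@np.array([*u,1.]); d/=np.linalg.norm(d)
        P=np.eye(3)-np.outer(d,d); A.append(P); b.append(P@c['T'][:3,3])
    return np.linalg.solve(sum(A),sum(b))
def discs(c,box):
    x0,y0,x1,y1=box; hsv=cv2.cvtColor(c['image'],cv2.COLOR_RGB2HSV)
    m=((hsv[...,1]>110)&((hsv[...,0]<15)|(hsv[...,0]>172))&(hsv[...,2]>60)).astype(np.uint8)
    k=np.zeros_like(m); k[y0:y1,x0:x1]=m[y0:y1,x0:x1]
    out=[]
    for ct in cv2.findContours(k,cv2.RETR_EXTERNAL,cv2.CHAIN_APPROX_NONE)[0]:
        if cv2.contourArea(ct)<300: continue
        e=cv2.fitEllipse(ct); p=[cast(c,q,.03) for q in ct[:,0,:].astype(float)]
        out.append((e[0],cast(c,e[0],.03),cv2.minEnclosingCircle(np.array(p,np.float32))[1]))
    return sorted(out,key=lambda t:-t[2])
E
python3 - <<'E'
from h import *
t=cams.read_camera('top'); s=cams.read_camera('side')
for d in discs(t,(360,135,525,295)): print('top',d)
for d in discs(s,(275,115,425,225)): print('side',d)
R=[]
for c,cs in((t,[(120,264),(267,266),(203,160)]),(s,[(320,368),(361,259),(232,296)])):
    for u,v in cs:
        R.append(cv2.resize(c['image'][v-25:v+25,u-25:u+25],(260,260),interpolation=cv2.INTER_NEAREST))
cv2.imwrite('pics/m.png',cv2.vconcat([cv2.hconcat(R[:3]),cv2.hconcat(R[3:])])[:,:,::-1])
E
```

```text
top ((414.97650146484375, 177.5763702392578), array([ 0.6242, -0.2126]), 0.05470392853021622)
top ((489.20281982421875, 215.30381774902344), array([ 0.5458, -0.3592]), 0.04595746099948883)
top ((402.232177734375, 248.0894012451172), array([ 0.4815, -0.183 ]), 0.03707584738731384)
side ((313.95281982421875, 172.72402954101562), array([ 0.6213, -0.2073]), 0.05677240341901779)
side ((362.0444030761719, 138.9920654296875), array([ 0.5432, -0.3541]), 0.048069603741168976)
side ((371.6959533691406, 193.05145263671875), array([ 0.4788, -0.1786]), 0.03927181288599968)
```

View pics/m.png

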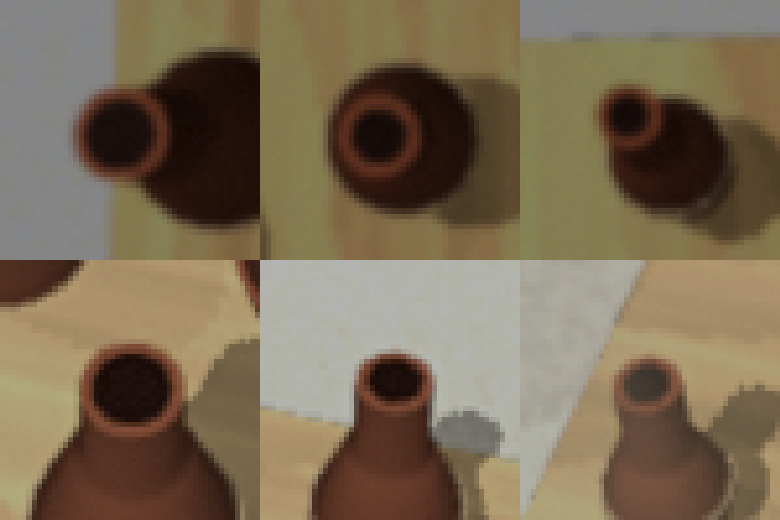

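The crops show the rim rings clearly. Top centres are (117.8,264.3), (264.4,266.5) and (198.7,157.0); side centres are (319.7,367.3), (361.5,256.8) and (231.1,294.5), in the order tall, mid, small.

Run:
```python
from h import *
from scipy.spatial.transform import Rotation as Ro
t=cams.read_camera('top'); s=cams.read_camera('side')
for n,a,b,z in(('tall',(117.8,264.3),(319.7,367.3),.147),('mid',(264.4,266.5),(361.5,256.8),.122),('small',(198.7,157.),(231.1,294.5),.097)):
    print(n,cast(t,a,z),cast(s,b,z),tri(t,a,s,b))
# neighbours, rim heights; board/shelf corners check
for n,a,z in(('tumbler',(136,196),.092),('mug',(203,220),.08),('mughandle',(198,191),.06),('bowl',(203,287),.057),('jar',(270,197),.08)):
    print(n,cast(t,a,z))
for n,c,a in(('t',t,[(359,149),(514,138),(528,284),(369,294)]),('s',s,[(306,118),(424,128),(410,223),(274,206)])): print(n,[cast(c,p,.02) for p in a])
print(Ro.from_rotvec(bot.read_state()['tcp_rot']).as_matrix())
```

```text
tall [0.4513 0.3335] [0.4496 0.3335] [0.4505 0.3334 0.1467]
mid [0.4457 0.0815] [0.4433 0.081 ] [0.4445 0.0813 0.1222]
small [0.6534 0.2089] [0.6514 0.2094] [0.6526 0.2089 0.0963]
tumbler [0.5809 0.3275]
mug [0.5356 0.2034]
mughandle [0.5953 0.2191]
bowl [0.4085 0.2074]
jar [0.5786 0.076 ]
t [array([ 0.6873, -0.1012]), array([ 0.7072, -0.4212]), array([ 0.4078, -0.4344]), array([ 0.3907, -0.116 ])]
s [array([ 0.7021, -0.4078]), array([ 0.4068, -0.4493]), array([ 0.3807, -0.1218]), array([ 0.6787, -0.0905])]
[[ 0.9572  0.2896 -0.0002]
 [ 0.2896 -0.9572  0.0008]
 [ 0.     -0.0008 -1.    ]]
```

Call:
play_rows --rows '[[[0.432, -0.392, -0.02], [0, 0, 0.187]], [[0.864, -0.784, -0.04], [0, 0, 0.374]], [[0.864, -0.784, -0.04], [0, 0, 0.374]], [[0.864, -0.784, -0.04], [0, 0, 0.374]], [[0.864, -0.784, -0.04], [0, 0, 0.374]], [[0.864, -0.784, -0.04], [0, 0, 0.374]], [[0.864, -0.784, -0.04], [0, 0, 0.374]], [[0.864, -0.784, -0.04], [0, 0, 0.374]], [[0.864, -0.784, -0.04], [0, 0, 0.374]], [[0.864, -0.784, -0.04], [0, 0, 0.374]], [[0.864, -0.784, -0.04], [0, 0, 0.374]]]' --claw 1 --newtons 40

```text
time: 1.22
tool_pos: [0.345, -0.3969, 0.2414]
tcp_rot: [3.141, -0.001, -0.0]
wrist_force: [0.1, -0.1, 0.1]
width: 1.0
grip_force: 0.0
```

Call:
play_rows --rows '[[[0.42, -1, 0], [0, 0, 0]], [[0.42, -1, 0], [0, 0, 0]], [[0.42, -1, 0], [0, 0, 0]], [[0.42, -1, 0], [0, 0, 0]], [[0.42, -1, 0], [0, 0, 0]], [[0.42, -1, 0], [0, 0, 0]], [[0.42, -1, 0], [0, 0, 0]]]'

```text
time: 1.8
tool_pos: [0.4514, -0.144, 0.2413]
tcp_rot: [-3.14, 0.001, -0.001]
wrist_force: [-0.1, 0.1, -0.5]
width: 0.996
grip_force: 0.0
```

Call:
play_rows --rows '[[[0, -1, 0], [0, 0, 0]], [[0, -1, 0], [0, 0, 0]], [[0, -1, 0], [0, 0, 0]], [[0, -1, 0], [0, 0, 0]], [[0, -1, 0], [0, 0, 0]], [[0, -1, 0], [0, 0, 0]], [[0, -1, 0], [0, 0, 0]]]'

```text
time: 2.38
tool_pos: [0.4507, 0.1093, 0.2414]
tcp_rot: [-3.138, -0.007, -0.0]
wrist_force: [0.1, -0.4, -0.2]
width: 0.999
grip_force: 0.0
```

Call:
play_rows --rows '[[[0, -0.92, 0], [0, 0, 0]], [[0, -0.92, 0], [0, 0, 0]], [[0, -0.92, 0], [0, 0, 0]], [[0, -0.92, 0], [0, 0, 0]], [[0, -0.92, 0], [0, 0, 0]], [[0, -0.92, 0], [0, 0, 0]], [[0, -0.92, 0], [0, 0, 0]], [[0, -0.92, 0], [0, 0, 0]]]'

```text
time: 3.05
tool_pos: [0.4515, 0.3337, 0.2406]
tcp_rot: [3.14, 0.0, -0.001]
wrist_force: [-0.2, -0.8, 1.0]
width: 1.002
grip_force: 0.0
```

Call:
play_rows --rows '[[[0, 0, 0.13], [0, 0, 0]], [[0, 0, 0.26], [0, 0, 0]], [[0, 0, 0.39], [0, 0, 0]], [[0, 0, 0.47], [0, 0, 0]], [[0, 0, 0.52], [0, 0, 0]], [[0, 0, 0.524], [0, 0, 0]], [[0, 0, 0.524], [0, 0, 0]], [[0, 0, 0.524], [0, 0, 0]]]'

```text
time: 3.72
tool_pos: [0.452, 0.3341, 0.112]
tcp_rot: [-3.14, 0.002, -0.004]
wrist_force: [0.4, 0.9, 0.6]
width: 0.997
grip_force: 0.0
```

Call:
play_rows --rows '[[[0, 0, 0], [0, 0, 0]], [[0, 0, 0], [0, 0, 0]], [[0, 0, 0], [0, 0, 0]], [[0, 0, 0], [0, 0, 0]], [[0, 0, 0], [0, 0, 0]], [[0, 0, 0], [0, 0, 0]], [[0, 0, 0], [0, 0, 0]], [[0, 0, 0], [0, 0, 0]], [[0, 0, 0], [0, 0, 0]], [[0, 0, 0], [0, 0, 0]]]' --claw -1 --newtons 40

```text
time: 4.55
tool_pos: [0.4508, 0.3341, 0.1112]
tcp_rot: [-3.142, -0.0, -0.001]
wrist_force: [-0.1, -2.0, 5.2]
width: 0.368
grip_force: 39.9
```

Call:
play_rows --rows '[[[0, 0, -0.02], [0, 0, 0]], [[0, 0, -0.08], [0, 0, 0]], [[0, 0, -0.16], [0, 0, 0]], [[0, 0, -0.26], [0, 0, 0]], [[0, 0, -0.36], [0, 0, 0]], [[0, 0, -0.46], [0, 0, 0]], [[0, 0, -0.53], [0, 0, 0]], [[0, 0, -0.56], [0, 0, 0]], [[0, 0, -0.56], [0, 0, 0]], [[0, 0, -0.56], [0, 0, 0]]]'

```text
time: 5.38
tool_pos: [0.4497, 0.3338, 0.2489]
tcp_rot: [3.141, 0.0, -0.003]
wrist_force: [-0.7, 0.4, -4.8]
width: 0.364
grip_force: 40.3
```

Run:
```python
from h import *
s=cams.read_camera('side'); cv2.imwrite('pics/s1.png',s['image'][:,:,::-1]); print(bot.read_state()['wrist_force'])
```

```text
[-1.0424 -0.0978 -4.9813]
```

View pics/s1.png

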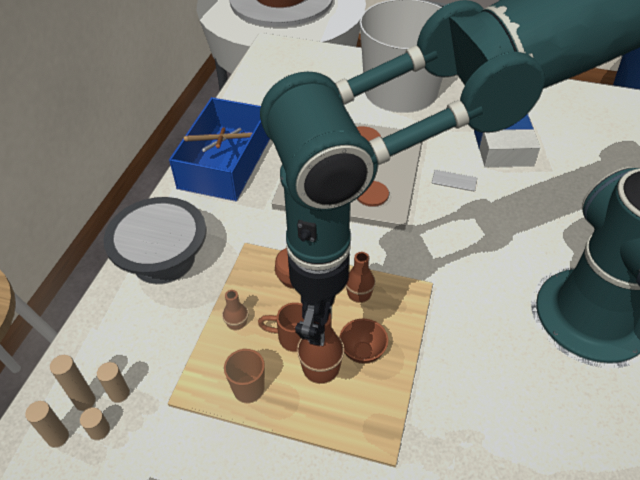

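The tall vase is lifted and hanging upright from the gripper, around (320,340) in the side view. The other pots haven't moved. Next I carry it to the large disc.

Call:
play_rows --rows '[[[0.01, 0.03, 0], [0, 0, 0]], [[0.03, 0.09, 0], [0, 0, 0]], [[0.06, 0.19, 0], [0, 0, 0]], [[0.09, 0.3, 0], [0, 0, 0]], [[0.13, 0.41, 0], [0, 0, 0]], [[0.165, 0.52, 0], [0, 0, 0]], [[0.2, 0.63, 0], [0, 0, 0]], [[0.23, 0.73, 0], [0, 0, 0]]]'

```text
time: 6.1
tool_pos: [0.5073, 0.1491, 0.2484]
tcp_rot: [3.14, -0.0, -0.005]
wrist_force: [-0.2, -0.6, -4.8]
width: 0.365
grip_force: 40.4
```

Call:
play_rows --rows '[[[0.033, 0.104, 0], [0, 0, 0]], [[0.066, 0.209, 0], [0, 0, 0]], [[0.099, 0.313, 0], [0, 0, 0]], [[0.131, 0.417, 0], [0, 0, 0]], [[0.164, 0.521, 0], [0, 0, 0]], [[0.197, 0.626, 0], [0, 0, 0]], [[0.23, 0.73, 0], [0, 0, 0]]]'

```text
time: 6.68
tool_pos: [0.5645, -0.0328, 0.2483]
tcp_rot: [-3.142, 0.0, 0.005]
wrist_force: [0.6, 0.1, -4.7]
width: 0.361
grip_force: 40.4
```

Call:
play_rows --rows '[[[0.033, 0.104, 0], [0, 0, 0]], [[0.066, 0.209, 0], [0, 0, 0]], [[0.099, 0.313, 0], [0, 0, 0]], [[0.131, 0.417, 0], [0, 0, 0]], [[0.16, 0.51, 0], [0, 0, 0]], [[0.19, 0.59, 0], [0, 0, 0]], [[0.21, 0.66, 0], [0, 0, 0]], [[0.225, 0.705, 0], [0, 0, 0]], [[0.23, 0.72, 0], [0, 0, 0]], [[0.23, 0.72, 0], [0, 0, 0]], [[0.23, 0.72, 0], [0, 0, 0]], [[0.23, 0.72, 0], [0, 0, 0]]]'

```text
time: 7.68
tool_pos: [0.6227, -0.2097, 0.2502]
tcp_rot: [-3.141, -0.002, 0.001]
wrist_force: [0.3, 1.0, -4.8]
width: 0.364
grip_force: 40.6
```

Run:
```python
from h import *
s=cams.read_camera('side'); cv2.imwrite('pics/s2.png',s['image'][80:330,180:500][:,:,::-1].repeat(2,0).repeat(2,1)); print([bot.read_state()[k] for k in('wrist_force','tool_pos')])
```

```text
[array([ 0.6998,  0.9375, -5.1803]), array([ 0.6227, -0.2097,  0.2504])]
```

View pics/s2.png

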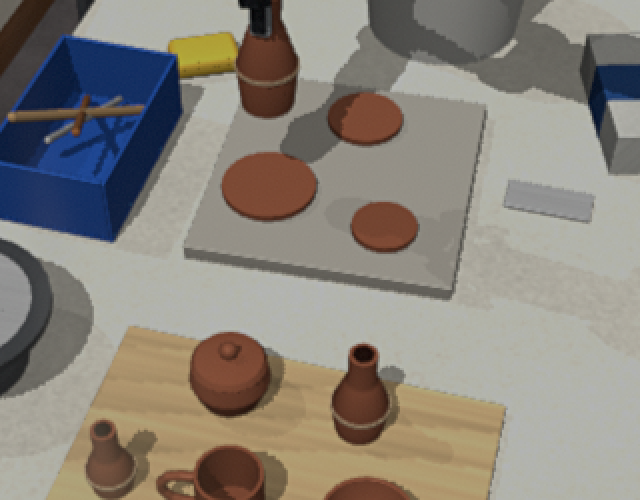

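The vase hangs upright with its foot at about crop (268,112), in line with the large disc at crop (269,185). Lowering now.

Call:
play_rows --rows '[[[0, 0.006, 0.02], [0, 0, 0]], [[0, 0.006, 0.06], [0, 0, 0]], [[0, 0.006, 0.12], [0, 0, 0]], [[0, 0.006, 0.19], [0, 0, 0]], [[0, 0.006, 0.26], [0, 0, 0]], [[0, 0.006, 0.33], [0, 0, 0]], [[0, 0.006, 0.39], [0, 0, 0]], [[0, 0.006, 0.43], [0, 0, 0]], [[0, 0.006, 0.455], [0, 0, 0]], [[0, 0.006, 0.466], [0, 0, 0]], [[0, 0.006, 0.47], [0, 0, 0]], [[0, 0.006, 0.47], [0, 0, 0]], [[0, 0.006, 0.47], [0, 0, 0]], [[0, 0.006, 0.47], [0, 0, 0]]]'

```text
time: 8.9
tool_pos: [0.6238, -0.2127, 0.1341]
tcp_rot: [3.141, 0.0, 0.003]
wrist_force: [0.4, -0.9, -3.0]
width: 0.36
grip_force: 40.7
```

Call:
play_rows --rows '[[[0, 0, 0.002], [0, 0, 0]], [[0, 0, 0.004], [0, 0, 0]], [[0, 0, 0.006], [0, 0, 0]], [[0, 0, 0.008], [0, 0, 0]], [[0, 0, 0.01], [0, 0, 0]], [[0, 0, 0.01], [0, 0, 0]], [[0, 0, 0.01], [0, 0, 0]]]'

```text
time: 9.48
tool_pos: [0.6229, -0.2124, 0.1301]
tcp_rot: [-3.141, -0.0, 0.0]
wrist_force: [-0.3, 0.1, -4.6]
width: 0.367
grip_force: 40.7
```

Run:
```python
from h import *
s=cams.read_camera('side'); cv2.imwrite('pics/s3.png',cv2.resize(s['image'][90:230,240:440],None,fx=4,fy=4)[:,:,::-1]); print([bot.read_state()[k] for k in('wrist_force','tool_pos')])
```

```text
[array([-0.8023, -0.9101, -4.1714]), array([ 0.6229, -0.2124,  0.1302])]
```

View pics/s3.png

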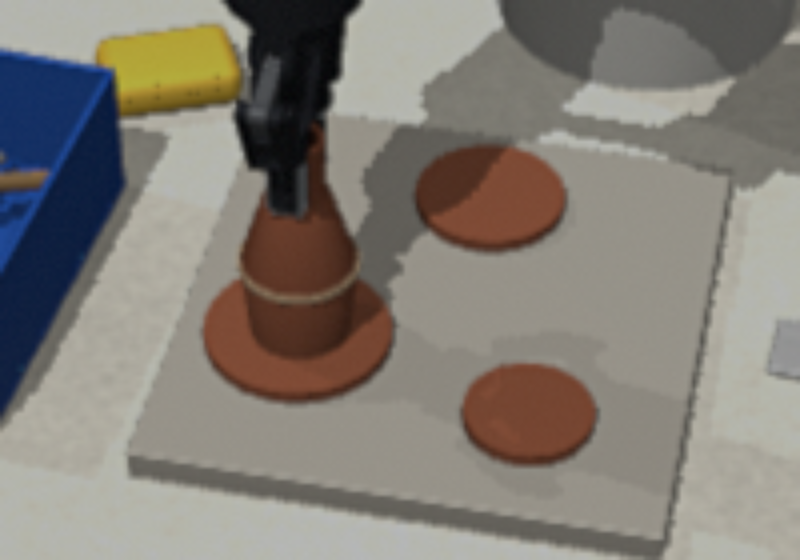

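The foot spans crop x 249–352 on a disc spanning 205–393, so it is centred. It isn't touching yet, so I keep lowering it gently.

Call:
play_rows --rows '[[[0, 0, 0.002], [0, 0, 0]], [[0, 0, 0.004], [0, 0, 0]], [[0, 0, 0.006], [0, 0, 0]], [[0, 0, 0.006], [0, 0, 0]], [[0, 0, 0.006], [0, 0, 0]]]'

```text
time: 9.95
tool_pos: [0.6231, -0.2125, 0.1292]
tcp_rot: [3.141, 0.0, 0.001]
wrist_force: [-0.6, -0.3, -2.2]
width: 0.365
grip_force: 41.0
```

Call:
play_rows --rows '[[[0, 0, 0.002], [0, 0, 0]], [[0, 0, 0.003], [0, 0, 0]], [[0, 0, 0.003], [0, 0, 0]], [[0, 0, 0.003], [0, 0, 0]]]'

```text
time: 10.28
tool_pos: [0.6233, -0.2126, 0.1292]
tcp_rot: [3.141, 0.0, 0.002]
wrist_force: [-2.1, 0.4, 5.7]
width: 0.367
grip_force: 41.8
```

Call:
play_rows --rows '[[[0, 0, 0], [0, 0, 0]], [[0, 0, 0], [0, 0, 0]], [[0, 0, 0], [0, 0, 0]], [[0, 0, 0], [0, 0, 0]], [[0, 0, 0], [0, 0, 0]], [[0, 0, 0], [0, 0, 0]], [[0, 0, 0], [0, 0, 0]], [[0, 0, 0], [0, 0, 0]]]' --claw 1

```text
time: 10.95
tool_pos: [0.623, -0.2124, 0.1279]
tcp_rot: [-3.142, -0.0, 0.0]
wrist_force: [-0.4, 0.3, -0.0]
width: 1.003
grip_force: 0.0
```

Call:
play_rows --rows '[[[0, 0, -0.05], [0, 0, 0]], [[0, 0, -0.15], [0, 0, 0]], [[0, 0, -0.28], [0, 0, 0]], [[0, 0, -0.4], [0, 0, 0]], [[0, 0, -0.48], [0, 0, 0]], [[0, 0, -0.48], [0, 0, 0]], [[0, 0, -0.48], [0, 0, 0]]]'

```text
time: 11.53
tool_pos: [0.6242, -0.2129, 0.2513]
tcp_rot: [3.14, 0.0, 0.008]
wrist_force: [-0.6, 0.7, -0.6]
width: 0.998
grip_force: 0.0
```

Call:
play_rows --rows '[[[-0.357, -0.587, 0], [0, 0, 0]], [[-0.357, -0.587, 0], [0, 0, 0]], [[-0.357, -0.587, 0], [0, 0, 0]], [[-0.357, -0.587, 0], [0, 0, 0]], [[-0.357, -0.587, 0], [0, 0, 0]]]'

```text
time: 11.95
tool_pos: [0.5288, -0.0609, 0.2456]
tcp_rot: [-3.138, -0.004, 0.01]
wrist_force: [-0.1, 1.2, -1.0]
width: 1.004
grip_force: 0.0
```

Call:
play_rows --rows '[[[-0.357, -0.587, 0], [0, 0, 0]], [[-0.357, -0.587, 0], [0, 0, 0]], [[-0.357, -0.587, 0], [0, 0, 0]], [[-0.357, -0.587, 0], [0, 0, 0]], [[-0.357, -0.587, 0], [0, 0, 0]], [[-0.357, -0.587, 0], [0, 0, 0]], [[-0.357, -0.587, 0], [0, 0, 0]], [[-0.357, -0.587, 0], [0, 0, 0]], [[-0.357, -0.587, 0], [0, 0, 0]]]'

```text
time: 12.7
tool_pos: [0.4451, 0.0798, 0.2477]
tcp_rot: [3.141, -0.003, -0.001]
wrist_force: [-0.5, 0.2, 0.6]
width: 0.998
grip_force: 0.0
```

Run:
```python
from h import *
s=cams.read_camera('side'); cv2.imwrite('pics/s4.png',s['image'][:,:,::-1]); 
print(np.mean([bot.read_state()['tool_pos'] for _ in range(1)],0))
```

```text
[0.4451 0.0799 0.2478]
```

View pics/s4.png

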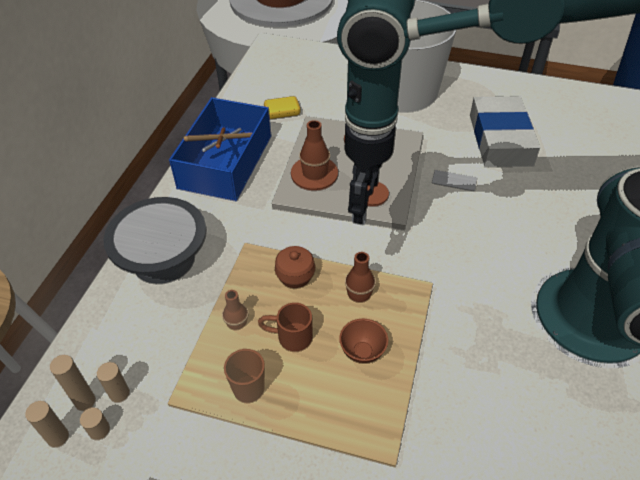

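The tall vase stands on the large disc around (314,160), and the gripper is above the mid vase at (361,275). Next I descend and grip it.

Call:
play_rows --rows '[[[0, -0.005, 0.13], [0, 0, 0]], [[0, -0.005, 0.26], [0, 0, 0]], [[0, -0.005, 0.39], [0, 0, 0]], [[0, -0.005, 0.51], [0, 0, 0]], [[0, -0.005, 0.6], [0, 0, 0]], [[0, -0.005, 0.64], [0, 0, 0]], [[0, -0.005, 0.647], [0, 0, 0]], [[0, -0.005, 0.647], [0, 0, 0]], [[0, -0.005, 0.647], [0, 0, 0]]]'

```text
time: 13.5
tool_pos: [0.4461, 0.0822, 0.0878]
tcp_rot: [-3.141, 0.001, -0.004]
wrist_force: [-0.7, -0.3, -0.5]
width: 1.0
grip_force: 0.0
```

Call:
play_rows --rows '[[[0, 0, 0], [0, 0, 0]], [[0, 0, 0], [0, 0, 0]], [[0, 0, 0], [0, 0, 0]], [[0, 0, 0], [0, 0, 0]], [[0, 0, 0], [0, 0, 0]], [[0, 0, 0], [0, 0, 0]], [[0, 0, 0], [0, 0, 0]], [[0, 0, 0], [0, 0, 0]], [[0, 0, 0], [0, 0, 0]], [[0, 0, 0], [0, 0, 0]]]' --claw -1 --newtons 40

```text
time: 14.33
tool_pos: [0.445, 0.0821, 0.087]
tcp_rot: [3.141, 0.0, 0.001]
wrist_force: [-0.9, -2.7, 5.3]
width: 0.316
grip_force: 40.1
```

Call:
play_rows --rows '[[[0, 0, -0.02], [0, 0, 0]], [[0, 0, -0.08], [0, 0, 0]], [[0, 0, -0.16], [0, 0, 0]], [[0, 0, -0.26], [0, 0, 0]], [[0, 0, -0.36], [0, 0, 0]], [[0, 0, -0.46], [0, 0, 0]], [[0, 0, -0.53], [0, 0, 0]], [[0, 0, -0.56], [0, 0, 0]], [[0, 0, -0.56], [0, 0, 0]], [[0, 0, -0.56], [0, 0, 0]]]'

```text
time: 15.17
tool_pos: [0.4439, 0.0824, 0.2254]
tcp_rot: [-3.141, -0.0, 0.002]
wrist_force: [-0.5, 0.1, -3.0]
width: 0.318
grip_force: 40.2
```

Call:
play_rows --rows '[[[0.007, 0.03, 0], [0, 0, 0]], [[0.023, 0.1, 0], [0, 0, 0]], [[0.046, 0.2, 0], [0, 0, 0]], [[0.07, 0.31, 0], [0, 0, 0]], [[0.1, 0.43, 0], [0, 0, 0]], [[0.126, 0.55, 0], [0, 0, 0]], [[0.15, 0.66, 0], [0, 0, 0]], [[0.175, 0.77, 0], [0, 0, 0]], [[0.2, 0.88, 0], [0, 0, 0]]]'

```text
time: 15.92
tool_pos: [0.4932, -0.1393, 0.2239]
tcp_rot: [-3.14, 0.001, 0.006]
wrist_force: [0.2, 0.5, -1.9]
width: 0.321
grip_force: 40.2
```

Call:
play_rows --rows '[[[0.025, 0.11, 0], [0, 0, 0]], [[0.05, 0.22, 0], [0, 0, 0]], [[0.076, 0.33, 0], [0, 0, 0]], [[0.1, 0.44, 0], [0, 0, 0]], [[0.126, 0.55, 0], [0, 0, 0]], [[0.15, 0.66, 0], [0, 0, 0]], [[0.175, 0.76, 0], [0, 0, 0]], [[0.192, 0.83, 0], [0, 0, 0]], [[0.2, 0.87, 0], [0, 0, 0]], [[0.202, 0.88, 0], [0, 0, 0]], [[0.202, 0.88, 0], [0, 0, 0]], [[0.202, 0.88, 0], [0, 0, 0]], [[0.202, 0.88, 0], [0, 0, 0]]]'

```text
time: 17.0
tool_pos: [0.5446, -0.3564, 0.2259]
tcp_rot: [-3.141, -0.001, 0.001]
wrist_force: [0.0, 1.1, -1.6]
width: 0.315
grip_force: 40.2
```

Call:
play_rows --rows '[[[0, 0.004, 0.02], [0, 0, 0]], [[0, 0.004, 0.06], [0, 0, 0]], [[0, 0.004, 0.12], [0, 0, 0]], [[0, 0.004, 0.19], [0, 0, 0]], [[0, 0.004, 0.26], [0, 0, 0]], [[0, 0.004, 0.33], [0, 0, 0]], [[0, 0.004, 0.39], [0, 0, 0]], [[0, 0.004, 0.43], [0, 0, 0]], [[0, 0.004, 0.455], [0, 0, 0]], [[0, 0.004, 0.466], [0, 0, 0]], [[0, 0.004, 0.47], [0, 0, 0]], [[0, 0.004, 0.47], [0, 0, 0]], [[0, 0.004, 0.47], [0, 0, 0]], [[0, 0.004, 0.47], [0, 0, 0]]]'

```text
time: 18.17
tool_pos: [0.5456, -0.3592, 0.11]
tcp_rot: [3.14, 0.0, 0.003]
wrist_force: [0.3, 0.5, -2.1]
width: 0.316
grip_force: 40.2
```

Run:
```python
from h import *
s=cams.read_camera('side'); cv2.imwrite('pics/s5.png',cv2.resize(s['image'][90:230,240:440],None,fx=4,fy=4)[:,:,::-1]); print([bot.read_state()[k] for k in('wrist_force','tool_pos')])
```

```text
[array([-0.4873, -0.0878, -1.406 ]), array([ 0.5456, -0.3591,  0.1099])]
```

View pics/s5.png

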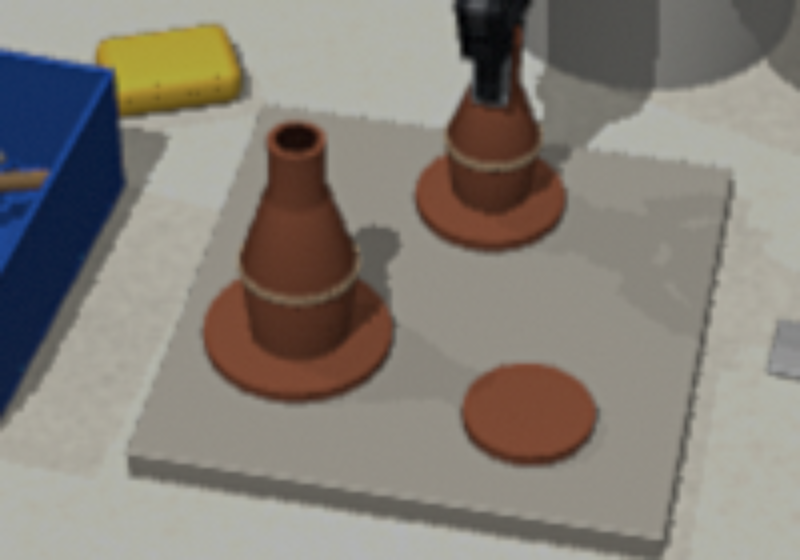

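The tall vase stands centred. The mid vase's foot is centred at crop x 492, against 491 for its disc, and sits about 4 mm above it.

Call:
play_rows --rows '[[[0, 0, 0.002], [0, 0, 0]], [[0, 0, 0.004], [0, 0, 0]], [[0, 0, 0.006], [0, 0, 0]], [[0, 0, 0.008], [0, 0, 0]], [[0, 0, 0.01], [0, 0, 0]], [[0, 0, 0.012], [0, 0, 0]], [[0, 0, 0.014], [0, 0, 0]], [[0, 0, 0.014], [0, 0, 0]], [[0, 0, 0.014], [0, 0, 0]], [[0, 0, 0.014], [0, 0, 0]]]'

```text
time: 19.05
tool_pos: [0.545, -0.3587, 0.1053]
tcp_rot: [3.142, 0.0, 0.0]
wrist_force: [-0.3, -0.1, -2.3]
width: 0.316
grip_force: 40.2
```

Call:
play_rows --rows '[[[0, 0, 0.001], [0, 0, 0]], [[0, 0, 0.002], [0, 0, 0]], [[0, 0, 0.002], [0, 0, 0]], [[0, 0, 0.002], [0, 0, 0]]]'

```text
time: 19.38
tool_pos: [0.545, -0.3587, 0.105]
tcp_rot: [3.141, 0.0, 0.0]
wrist_force: [-0.9, -0.3, -0.7]
width: 0.314
grip_force: 40.5
```

Call:
play_rows --rows '[[[0, 0, 0.001], [0, 0, 0]], [[0, 0, 0.002], [0, 0, 0]], [[0, 0, 0.002], [0, 0, 0]], [[0, 0, 0.002], [0, 0, 0]]]'

```text
time: 19.72
tool_pos: [0.5452, -0.3588, 0.105]
tcp_rot: [3.141, 0.0, 0.001]
wrist_force: [-0.8, 1.5, 4.1]
width: 0.318
grip_force: 40.9
```

Call:
play_rows --rows '[[[0, 0, 0], [0, 0, 0]], [[0, 0, 0], [0, 0, 0]], [[0, 0, 0], [0, 0, 0]], [[0, 0, 0], [0, 0, 0]], [[0, 0, 0], [0, 0, 0]], [[0, 0, 0], [0, 0, 0]], [[0, 0, 0], [0, 0, 0]], [[0, 0, 0], [0, 0, 0]]]' --claw 1

```text
time: 20.38
tool_pos: [0.545, -0.3586, 0.1042]
tcp_rot: [-3.142, -0.0, -0.0]
wrist_force: [0.4, -0.2, -0.9]
width: 1.001
grip_force: 0.0
```

Call:
play_rows --rows '[[[0, 0, -0.05], [0, 0, 0]], [[0, 0, -0.15], [0, 0, 0]], [[0, 0, -0.28], [0, 0, 0]], [[0, 0, -0.4], [0, 0, 0]], [[0, 0, -0.5], [0, 0, 0]], [[0, 0, -0.56], [0, 0, 0]], [[0, 0, -0.56], [0, 0, 0]], [[0, 0, -0.56], [0, 0, 0]]]'

```text
time: 21.05
tool_pos: [0.5456, -0.3591, 0.2464]
tcp_rot: [3.139, 0.0, 0.005]
wrist_force: [-0.5, 0.2, -0.7]
width: 0.997
grip_force: 0.0
```

Call:
play_rows --rows '[[[0.143, -0.757, 0], [0, 0, 0]], [[0.143, -0.757, 0], [0, 0, 0]], [[0.143, -0.757, 0], [0, 0, 0]], [[0.143, -0.757, 0], [0, 0, 0]], [[0.143, -0.757, 0], [0, 0, 0]]]'

```text
time: 21.47
tool_pos: [0.5795, -0.1654, 0.2417]
tcp_rot: [-3.139, -0.002, 0.006]
wrist_force: [-0.2, 0.2, 0.3]
width: 1.003
grip_force: 0.0
```

Call:
play_rows --rows '[[[0.143, -0.757, 0], [0, 0, 0]], [[0.143, -0.757, 0], [0, 0, 0]], [[0.143, -0.757, 0], [0, 0, 0]], [[0.143, -0.757, 0], [0, 0, 0]], [[0.143, -0.757, 0], [0, 0, 0]]]'

```text
time: 21.88
tool_pos: [0.6152, 0.0237, 0.2417]
tcp_rot: [-3.14, -0.003, 0.006]
wrist_force: [-0.1, 0.3, 1.0]
width: 1.002
grip_force: 0.0
```

Call:
play_rows --rows '[[[0.143, -0.757, 0], [0, 0, 0]], [[0.143, -0.757, 0], [0, 0, 0]], [[0.143, -0.757, 0], [0, 0, 0]], [[0.143, -0.757, 0], [0, 0, 0]], [[0.143, -0.757, 0], [0, 0, 0]], [[0.143, -0.757, 0], [0, 0, 0]], [[0.143, -0.757, 0], [0, 0, 0]], [[0.143, -0.757, 0], [0, 0, 0]], [[0.143, -0.757, 0], [0, 0, 0]]]'

```text
time: 22.63
tool_pos: [0.6515, 0.2077, 0.243]
tcp_rot: [3.14, -0.002, -0.003]
wrist_force: [0.3, -0.4, 0.3]
width: 1.0
grip_force: 0.0
```

Call:
play_rows --rows '[[[0.003, -0.003, 0.13], [0, 0, 0]], [[0.003, -0.003, 0.26], [0, 0, 0]], [[0.003, -0.003, 0.39], [0, 0, 0]], [[0.003, -0.003, 0.5], [0, 0, 0]], [[0.003, -0.003, 0.6], [0, 0, 0]], [[0.003, -0.003, 0.68], [0, 0, 0]], [[0.003, -0.003, 0.72], [0, 0, 0]], [[0.003, -0.003, 0.728], [0, 0, 0]], [[0.003, -0.003, 0.728], [0, 0, 0]], [[0.003, -0.003, 0.728], [0, 0, 0]]]'

```text
time: 23.47
tool_pos: [0.6542, 0.2096, 0.064]
tcp_rot: [-3.141, 0.001, -0.004]
wrist_force: [-0.4, 0.2, 0.8]
width: 1.005
grip_force: 0.0
```

Call:
play_rows --rows '[[[0, 0, 0], [0, 0, 0]], [[0, 0, 0], [0, 0, 0]], [[0, 0, 0], [0, 0, 0]], [[0, 0, 0], [0, 0, 0]], [[0, 0, 0], [0, 0, 0]], [[0, 0, 0], [0, 0, 0]], [[0, 0, 0], [0, 0, 0]], [[0, 0, 0], [0, 0, 0]], [[0, 0, 0], [0, 0, 0]], [[0, 0, 0], [0, 0, 0]]]' --claw -1 --newtons 40

```text
time: 24.3
tool_pos: [0.6532, 0.2099, 0.0629]
tcp_rot: [-3.141, -0.0, -0.001]
wrist_force: [-1.8, -0.2, 4.3]
width: 0.272
grip_force: 39.7
```

Call:
play_rows --rows '[[[0, 0, -0.02], [0, 0, 0]], [[0, 0, -0.08], [0, 0, 0]], [[0, 0, -0.16], [0, 0, 0]], [[0, 0, -0.26], [0, 0, 0]], [[0, 0, -0.36], [0, 0, 0]], [[0, 0, -0.46], [0, 0, 0]], [[0, 0, -0.53], [0, 0, 0]], [[0, 0, -0.56], [0, 0, 0]], [[0, 0, -0.56], [0, 0, 0]], [[0, 0, -0.56], [0, 0, 0]]]'

```text
time: 25.13
tool_pos: [0.6527, 0.2098, 0.2021]
tcp_rot: [-3.142, -0.0, 0.0]
wrist_force: [-1.1, 0.0, -1.7]
width: 0.269
grip_force: 39.8
```

Call:
play_rows --rows '[[[-0.013, 0.03, 0], [0, 0, 0]], [[-0.044, 0.1, 0], [0, 0, 0]], [[-0.088, 0.2, 0], [0, 0, 0]], [[-0.132, 0.3, 0], [0, 0, 0]], [[-0.175, 0.4, 0], [0, 0, 0]], [[-0.219, 0.5, 0], [0, 0, 0]], [[-0.263, 0.6, 0], [0, 0, 0]], [[-0.307, 0.7, 0], [0, 0, 0]], [[-0.344, 0.785, 0], [0, 0, 0]]]'

```text
time: 25.88
tool_pos: [0.5642, 0.0117, 0.1998]
tcp_rot: [3.141, -0.0, -0.007]
wrist_force: [1.2, -0.3, -1.9]
width: 0.268
grip_force: 39.9
```

Call:
play_rows --rows '[[[-0.044, 0.1, 0], [0, 0, 0]], [[-0.088, 0.2, 0], [0, 0, 0]], [[-0.132, 0.3, 0], [0, 0, 0]], [[-0.175, 0.4, 0], [0, 0, 0]], [[-0.219, 0.5, 0], [0, 0, 0]], [[-0.263, 0.6, 0], [0, 0, 0]], [[-0.3, 0.69, 0], [0, 0, 0]], [[-0.33, 0.75, 0], [0, 0, 0]], [[-0.344, 0.785, 0], [0, 0, 0]], [[-0.344, 0.785, 0], [0, 0, 0]], [[-0.344, 0.785, 0], [0, 0, 0]], [[-0.344, 0.785, 0], [0, 0, 0]]]'

```text
time: 26.88
tool_pos: [0.4809, -0.1819, 0.2016]
tcp_rot: [-3.141, -0.0, 0.001]
wrist_force: [1.1, 0.3, -1.4]
width: 0.276
grip_force: 40.0
```

Call:
play_rows --rows '[[[0, 0, 0.02], [0, 0, 0]], [[0, 0, 0.06], [0, 0, 0]], [[0, 0, 0.12], [0, 0, 0]], [[0, 0, 0.19], [0, 0, 0]], [[0, 0, 0.26], [0, 0, 0]], [[0, 0, 0.33], [0, 0, 0]], [[0, 0, 0.39], [0, 0, 0]], [[0, 0, 0.43], [0, 0, 0]], [[0, 0, 0.455], [0, 0, 0]], [[0, 0, 0.466], [0, 0, 0]], [[0, 0, 0.47], [0, 0, 0]], [[0, 0, 0.47], [0, 0, 0]], [[0, 0, 0.47], [0, 0, 0]], [[0, 0, 0.47], [0, 0, 0]]]'

```text
time: 28.05
tool_pos: [0.4817, -0.183, 0.0858]
tcp_rot: [3.141, -0.0, 0.003]
wrist_force: [0.1, 0.5, -1.6]
width: 0.271
grip_force: 40.0
```

Run:
```python
from h import *
s=cams.read_camera('side'); cv2.imwrite('pics/s6.png',cv2.resize(s['image'][90:230,240:440],None,fx=4,fy=4)[:,:,::-1]); print([bot.read_state()[k] for k in('wrist_force','tool_pos')])
```

```text
[array([-0.5823, -0.1562, -1.4427]), array([ 0.4816, -0.183 ,  0.0857])]
```

View pics/s6.png

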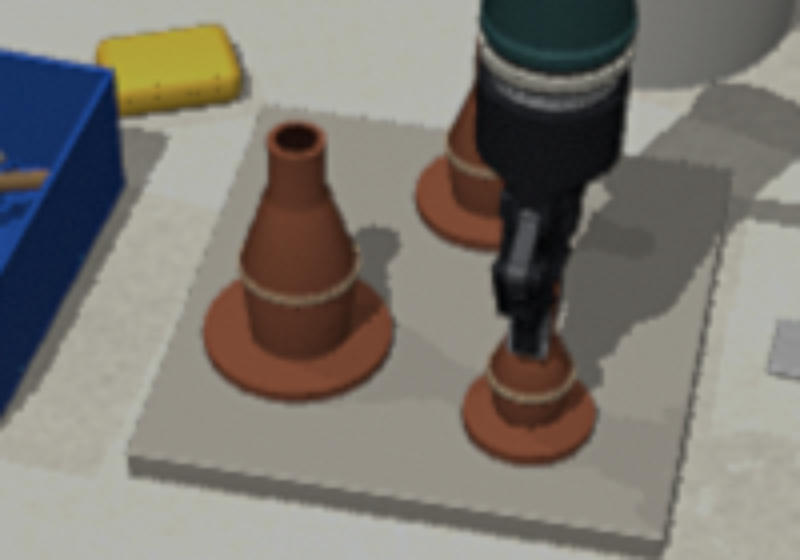

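The small vase's foot is centred over its disc at crop (530,410), about 4 mm above it. I'll lower it the rest of the way.

Call:
play_rows --rows '[[[0, 0, 0.002], [0, 0, 0]], [[0, 0, 0.004], [0, 0, 0]], [[0, 0, 0.006], [0, 0, 0]], [[0, 0, 0.008], [0, 0, 0]], [[0, 0, 0.01], [0, 0, 0]], [[0, 0, 0.012], [0, 0, 0]], [[0, 0, 0.014], [0, 0, 0]], [[0, 0, 0.014], [0, 0, 0]], [[0, 0, 0.014], [0, 0, 0]], [[0, 0, 0.014], [0, 0, 0]]]'

```text
time: 28.93
tool_pos: [0.4809, -0.1827, 0.0813]
tcp_rot: [3.142, 0.0, -0.0]
wrist_force: [0.1, 0.0, -0.8]
width: 0.27
grip_force: 40.0
```

Call:
play_rows --rows '[[[0, 0, 0.001], [0, 0, 0]], [[0, 0, 0.003], [0, 0, 0]], [[0, 0, 0.003], [0, 0, 0]], [[0, 0, 0.003], [0, 0, 0]]]'

```text
time: 29.27
tool_pos: [0.4811, -0.1828, 0.0809]
tcp_rot: [3.141, 0.0, 0.001]
wrist_force: [-1.0, -0.2, 0.7]
width: 0.275
grip_force: 40.4
```

Call:
play_rows --rows '[[[0, 0, 0.001], [0, 0, 0]], [[0, 0, 0.001], [0, 0, 0]], [[0, 0, 0.001], [0, 0, 0]]]'

```text
time: 29.52
tool_pos: [0.4812, -0.1827, 0.0808]
tcp_rot: [3.141, 0.0, 0.001]
wrist_force: [-2.8, 0.8, 5.4]
width: 0.265
grip_force: 40.7
```

Call:
play_rows --rows '[[[0, 0, 0], [0, 0, 0]], [[0, 0, 0], [0, 0, 0]], [[0, 0, 0], [0, 0, 0]], [[0, 0, 0], [0, 0, 0]], [[0, 0, 0], [0, 0, 0]], [[0, 0, 0], [0, 0, 0]], [[0, 0, 0], [0, 0, 0]], [[0, 0, 0], [0, 0, 0]]]' --claw 1

```text
time: 30.18
tool_pos: [0.4809, -0.1827, 0.0803]
tcp_rot: [-3.142, -0.0, 0.0]
wrist_force: [-0.1, 1.3, -0.4]
width: 1.0
grip_force: 0.0
```

Call:
play_rows --rows '[[[0, 0, -0.05], [0, 0, 0]], [[0, 0, -0.15], [0, 0, 0]], [[0, 0, -0.28], [0, 0, 0]], [[0, 0, -0.4], [0, 0, 0]], [[0, 0, -0.52], [0, 0, 0]], [[0, 0, -0.64], [0, 0, 0]], [[0, 0, -0.76], [0, 0, 0]], [[0, 0, -0.8], [0, 0, 0]], [[0, 0, -0.8], [0, 0, 0]], [[0, 0, -0.8], [0, 0, 0]]]'

```text
time: 31.02
tool_pos: [0.481, -0.1827, 0.28]
tcp_rot: [3.141, 0.0, 0.001]
wrist_force: [0.8, 0.2, -0.3]
width: 1.0
grip_force: 0.0
```

Call:
play_rows --rows '[[[0, -0.9, 0], [0, 0, 0]], [[0, -0.9, 0], [0, 0, 0]], [[0, -0.9, 0], [0, 0, 0]], [[0, -0.9, 0], [0, 0, 0]], [[0, -0.9, 0], [0, 0, 0]], [[0, -0.9, 0], [0, 0, 0]], [[0, -0.9, 0], [0, 0, 0]], [[0, -0.9, 0], [0, 0, 0]], [[0, -0.9, 0], [0, 0, 0]], [[0, -0.9, 0], [0, 0, 0]]]'

```text
time: 31.85
tool_pos: [0.4805, 0.0412, 0.279]
tcp_rot: [3.141, -0.002, -0.003]
wrist_force: [-0.5, 0.6, 0.5]
width: 0.997
grip_force: 0.0
```

Run:
```python
from h import *
for n in('side','top'):
    s=cams.read_camera(n); cv2.imwrite(f'pics/{n}7.png',s['image'][:,:,::-1])
```

```text
(no output)
```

View pics/side7.png

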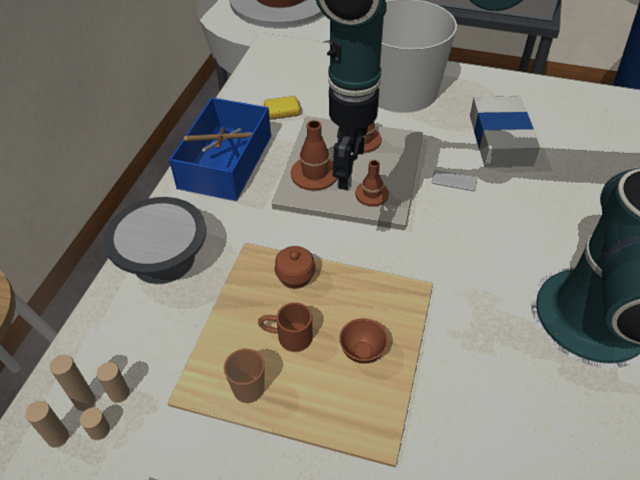

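View pics/top7.png

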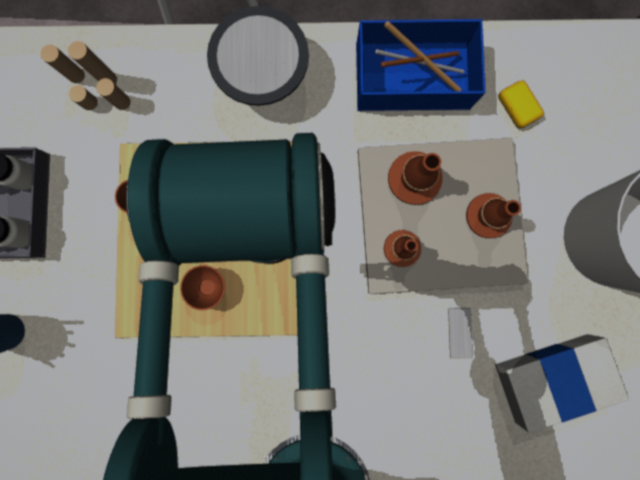

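All three vases stand upright on their discs, with mouths in the top view near (431,162), (513,207) and (409,243). The other four pots are where they were. I'll check the centring and hand in.

Run:
```python
from h import *
t=cams.read_camera('top')
e=[]
for a,z,d in(((431.5,161.5),.165,(.6242,-.2126)),((513,207.5),.140,(.5458,-.3592)),((408.5,243.5),.115,(.4815,-.183))):
    e.append((cast(t,a,z)-d)*1000)
print(e)
if max(np.linalg.norm(x) for x in e)<6: print(bot.finish_job())
```

```text
[array([-0.9182,  0.4896]), array([-0.4595, -0.3867]), array([3.4883, 4.4414])]
the job is handed in; nothing more can be done
None
```

The job is handed in: the tall, middle and small vases stand upright on the large, middle and small discs, loaded in that order. In the last top view the tall and middle vases measured about 1 mm off centre and the small one about 5.6 mm (its mouth position was read by eye). The other four pots were not moved.

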